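Straightedge flush, clip held open over the edge

ROBOT

A 6-joint arm with a two-finger parallel gripper is mounted at the origin on the work surface. World frame = base frame: x ahead of the robot, y to its left, z up, the work surface at z = 0. Lengths are in m, angles in rad, forces in N, time in s.
With the tool pointing down it reaches from about 0.325 to 0.75 m from the base axis. Payload 7.6 kg.
Tool frame: the origin (TCP) lies at the very end of the fingers, on their centre line; the grasp point (between the pads) lies 19 mm behind it; x points along the fingers, y is the direction in which the jaws open and shut, and the axes are right-handed (so a half turn about x gives the same grasp; the last joint's range is limited). The gripper opens to 85 mm and grips with 20 to 120 N. Pads are 22 mm wide; open, the fingers measure 114 mm over their backs; the gripper's body (76 mm by 85 mm) begins 54 mm behind the grasp point. The pads swing forward as they close: fully open they stand 13 mm farther back than shut.
Start: joints at [-1.202, 0.052, 1.401, -0, 1.689, -0.07], TCP at [0.223, -0.475, 0.231] pointing down, gripper open.
Joint ranges: [-2.9, 2.9], [-0.91, 2.17], [0.12, 2.37], [-1.06, 4.2], [0.26, 2.73], [-2.93, 2.93]. Speed limits (rad/s): [2.57, 2.57, 3.01, 3.14, 3.14, 3.14].

INTERFACE

Orientations are given as a unit quaternion [w, x, y, z].
In Python, from plant import ctrl gives the robot as it stands. The module is installed in compiled form; this text tells all that it offers.
- The arm moves only by the tool carry_out, never from a script. Its argument "plan" is a list of rows, each a list of 3 entries, a list of its own where there are three numbers: the shift along the tool's x, y, z in m, then the turn, a rotation vector about the tool's x, y, z in rad, then the gripper command: -1 is fully open, 1 is shut, values between are in proportion. A call has 1 to 10 rows; each row shifts and turns the commanded pose from where the row before left it, along the tool's axes as they then stand; what a row does not reach is not made up. A row lasts 1/8 s, in which the tool goes at most 62.5 mm and 10.7 degrees, less where a joint would pass 70% of its speed; a pose out of reach is approached as far as the arm can. A call is refused whole if a number of a shift passes 0.0625 or a number of a turn 0.188, either way. A call with a gripper value outside its range is refused whole. The fingers move at their own pace and stop on an object; "force" is the grip in N (left out, the last holds). Time passes only in rows, so rows that do not move let the fingers close. It gives the time, the measured TCP pose, the force and the opening at its end, in the units of the state.
- ctrl.observe(): the state, without advancing time (a new reading comes with each control period).
- ctrl.get_image(name): name is "scene" or "side" or "wrist"; returns the picture (480x640x3 uint8, red, green, blue); there is no depth.
- ctrl.camera_model(name): a dict with "fx", "fy", "cx", "cy" (pixels), "rvec" (rotation vector, rad) and "tvec" (3), from world to camera coordinates, as OpenCV has them. Camera axes: x right, y down, z forward; pixel columns grow to the right and rows downward; lengths in m; the calibration is good to about 2 mm. A picture is of the moment at which its call begins: read the wrist's pose just before it. camera_model takes no time and is no camera call; for the wrist camera it gives the pose at the moment of the call.
- ctrl.job_done(): hands the job in, once; it reports no verdict.
The state is a dict: "time_s": time; "q": joint angles; "joint_velocities": joint speeds; "joint_torque": joint torques, N m; "ee_pos": TCP position; "tcp_rot": TCP orientation; "wrist_force": force on the tool from outside, world axes, zero at the start; "moment": the same for the moment, N m; "opening": finger opening in m.
Only numpy, scipy, OpenCV 4.12 (cv2) and the standard library are available. Lean on these libraries where they do the work, as an engineer would, in place of code of your own. Each camera call takes 0.05 s, during which the arm holds its last target. There are 200 camera calls.

TASK

Slide the aluminium angle straightedge square across until its upright leg lies flush against the face of the standing greyboard panel, leaving its near end about level with the panel's near edge. Then pick up the spring clip, squeeze its handles so that the jaws gape wide, and bring it level, just clear of the table and low enough to be beside the straightedge's leg, so that the open jaws reach around the panel's near upright edge and the end of the straightedge together, a good centimetre or two in, touching neither. Finish there, still holding the clip squeezed open, with the straightedge still flush and everything else left where it was.

Things in the scene. Friction and masses are not known exactly. Their poses are not given: they have to be found in the camera images.
- panel: Pale greyboard panel, fixed, standing on its long edge: 150 mm long (x), 4 thick (y: -2 to 2), 60 high. Origin: centre of its underside, on the table. A fixed plywood block backs its +y side (x -17 to 68, out to y 52, up to 45 high). The bare -y face takes the straightedge. Its near upright edge, at x = -75 mm towards the robot, is free on both sides.
- panel_edge (a point): Middle of the panel's near upright edge (panel frame -75, 0, 30 mm).
- straightedge: Loose aluminium angle, 150 mm long (x), 0.25 kg, on the panel's -y side. Upright leg: y -5 to 0 mm, 40 high; its face y = 0 looks to the panel and goes flush. Flange flat on the table: y -70 to 0, 6 thick, pointing away. Origin: on the table under the middle of that face. Starts 25 to 48 mm off the panel, turned up to 0.2 rad; slides if the leg is pushed low down towards +y.
- straightedge_near (a point): Near end of the leg's outer face, 20 mm up (straightedge frame -75, 0, 20 mm).
- straightedge_far (a point): Far end of the leg's outer face, 20 mm up (straightedge frame 75, 0, 20 mm).
- clip: Loose black spring clip like a big clothes peg with a steel pivot pin, on its side, 28 mm high, 80 g. Origin: foot of the pin, on the table; z up, x towards the jaws (tips at x 55). Two handle tabs, x -20 to -55, 26 high, squeezed along y: at rest they flare back by 0.27 rad each, 57 mm over the outer back ends; opened 0.27 rad they are parallel, 25 mm over the outer faces, and are held best.
- clip_jaw (a joint): Opening of the clip: rotation of each half about the pin, rad, 0 jaws shut, 0.40 the stop. Gape between the jaw tips is about 2 x 48 mm x its sine (28 mm at 0.30). Both halves move alike. The spring needs about 6 N on each handle to begin and 12 N at 0.35 rad; let go, it snaps shut.
- clip_mouth (a point): Point midway between the jaw tips (clip frame 55, 0, 14 mm).
- clip_handles (a point): Point midway between the handle tabs, where to squeeze (clip frame -40, 0, 14 mm).
- cup: White cup, 76 mm across, 85 mm high, origin under it. Leave alone.
- bottle_a: Bottle, 62 mm across, 200 mm high, origin under it. Leave alone.
- bottle_b: Bottle, 62 mm across, 190 mm high, origin under it. Leave alone.
- gem: Glass gem, 28 mm across, 10 mm high, origin under it. Leave alone.
- eraser: Foam-like block 45 x 30 x 25 mm, origin under it. Leave alone.
- brush: Brush, 170 mm long, lying. Leave alone.
- ornament: Black round furniture rosette, 60 mm across, 12 mm high, origin under it. Leave alone.
Things that resemble listed ones, but are neither listed nor needed, are in the scene too. What is shaped like the panel but pink or purple is not meant.

How it is judged:
On the way, in this order (a step that is already met when the one before it is completed fails the run):
1. the straightedge's leg lies flush against the panel (y of straightedge_near in the frame of panel between -0.005 and 0.002 m and y of straightedge_far in the frame of panel above -0.005 m and x of straightedge_near in the frame of panel between -0.09 and -0.06 m and angle between straightedge's own z axis and vertical below 0.06 rad), for 0.2 s.
2. the clip is held in the fingers, clear of the table, with its jaws spread (height (world z) of clip above 0.008 m and value of joint clip_jaw above 0.2 rad and contact force between the fingers and clip above 2 N), for 0.2 s.
At the end, for the whole second after the job is handed in: Straightedge flush on the panel (3 mm at both ends, upright, near ends within 15 mm). Clip in the fingers, open at least 0.20 rad, level and in line (0.2 rad), 8 to 35 mm above the table, jaw tips 8 to 32 mm past the edge and within 9 mm of the pair's mid-plane, touching neither (0.3 N), still (all of step 1 and all of step 2 and height (world z) of clip below 0.035 m and angle between clip's own z axis and vertical below 0.2 rad and x of clip_mouth in the frame of panel between -0.067 and -0.043 m and y of clip_mouth in the frame of panel between -0.0115 and 0.0065 m and angle between the x axis of clip and the x axis of panel, either way round below 0.2 rad and contact force between clip and panel below 0.3 N and contact force between clip and straightedge below 0.3 N and linear speed of clip below 0.02 m/s); the arm keeps its last pose, push and grip.
It fails at once if the straightedge is tipped over (angle between straightedge's own z axis and vertical above 0.4 rad).
It fails at once if a bystander is moved by more than 25 mm (distance of any of cup, bottle_a, bottle_b, gem, eraser, brush, ornament from where it was at the start of the episode above 0.025 m).
It also fails if it takes over 54 s, if anything falls off the work surface, if the arm or the gripper's body presses on something with over 40 N, if the wrist force passes 120 N, or if a joint passes its speed limit or range.

## Working session

There is one attempt and no reset: what is moved stays moved. The work goes in short steps, Python scripts to look and compute and a tool call to move; the robot and the scene stay as the last step left them, time stands still between calls to the robot, and variables do not carry over. Pictures are saved under pics/ and viewed, about 8 in all and at most 12, crops included, and the job is handed in when it is done.

Besides the shell and the picture viewer there is one more tool, called by a JSON object that holds its "name" and its "arguments". carry_out: Moves the arm, as the interface text tells. Its arguments: {"type":"object","properties":{"plan":{"type":"array"},"force":{"type":"number"}},"required":["plan"]}

```bash
mkdir -p pics; cat > h.py <<'E'
import numpy as np,cv2
from plant import ctrl
from scipy.spatial.transform import Rotation as R
def cam(n):
    m=ctrl.camera_model(n);K=np.array([[m['fx'],0,m['cx']],[0,m['fy'],m['cy']],[0,0,1.]])
    Rm=R.from_rotvec(np.ravel(m['rvec'])).as_matrix();return K,Rm,np.ravel(m['tvec']).astype(float)
def ray(c,uv,z):
    K,Rm,t=c;uv=np.atleast_2d(np.array(uv,float))
    d=(np.linalg.inv(K)@np.c_[uv,np.ones(len(uv))].T).T@Rm;o=-Rm.T@t
    return o+d*((z-o[2])/d[:,2])[:,None]
def proj(c,P):
    K,Rm,t=c;p=(np.atleast_2d(P)@Rm.T+t)@K.T;return p[:,:2]/p[:,2:]
def snap(n,f):
    c=cam(n);im=cv2.cvtColor(np.asarray(ctrl.get_image(n)),cv2.COLOR_RGB2BGR);cv2.imwrite(f'pics/{f}.png',im);return c,im
def st():
    s=ctrl.observe();print('t',s['time_s'],'p',np.round(s['ee_pos'],4),'R',np.round(R.from_quat(np.roll(s['tcp_rot'],-1)).as_matrix(),3).tolist(),'F',np.round(s['wrist_force'],1),'op',round(float(s['opening']),4));return s
E
python3 - <<'E'
from h import *
s=st();print(s['q'])
for n in('scene','side'):
    c,im=snap(n,n+'0');print(n,np.round(-c[1].T@c[2],3),np.round(c[1],2).tolist(),c[0][0,0])
E
```

```text
t 0.0 p [ 0.223  -0.475   0.2305] R [[-0.001, 0.425, -0.905], [0.001, -0.905, -0.425], [-1.0, -0.002, -0.0]] F [-0.1  0.3  1.2] op 0.0853
[-1.20228130e+00  5.28446097e-02  1.40171739e+00  1.26345215e-06
  1.68859092e+00 -7.02956981e-02]
scene [ 1.022 -0.811  1.126] [[0.84, 0.55, 0.02], [0.41, -0.61, -0.68], [-0.36, 0.57, -0.74]] 581.5178639310525
side [0.33  0.866 0.675] [[-0.98, -0.21, -0.01], [-0.11, 0.57, -0.82], [0.18, -0.8, -0.58]] 435.5471371244711
```

View pics/scene0.png

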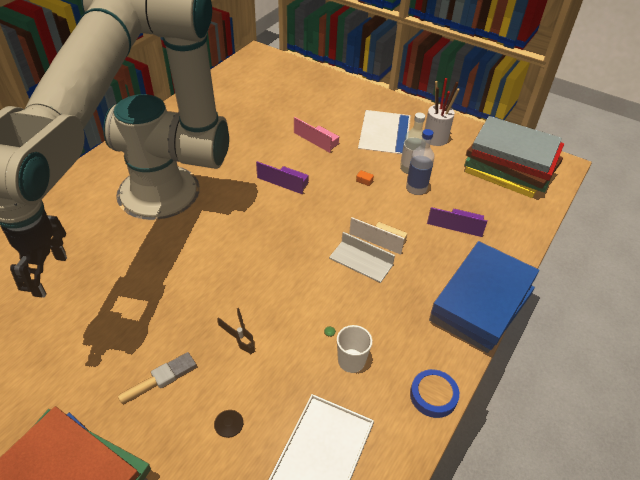

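View pics/side0.png

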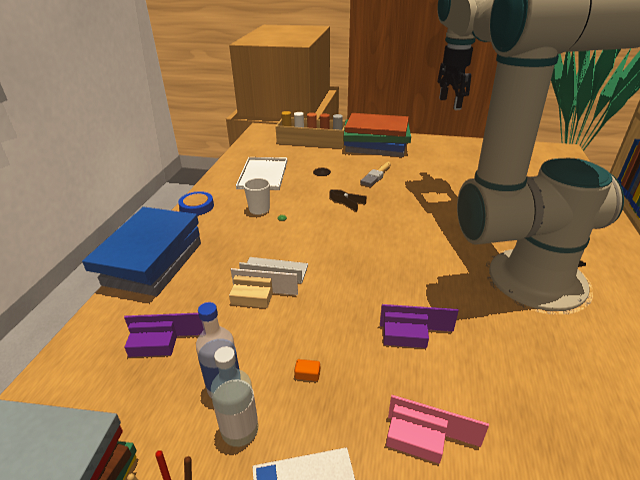

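The panel candidate is the pale one at scene (378,234). The purple ones at (282,177) and (457,220) and the pink one at (316,134) are decoys. The straightedge is at (365,258). The clip is at (238,331); the other black items are the rosette (229,423) and the brush (160,378). Next I'll check close crops of both.

```bash
python3 - <<'E'
import cv2,numpy as np
a=cv2.imread('pics/scene0.png');b=cv2.imread('pics/side0.png')
f=lambda i,x,y,w,h:cv2.resize(i[y:y+h,x:x+w],(400,300),interpolation=cv2.INTER_CUBIC)
cv2.imwrite('pics/c1.png',np.vstack([np.hstack([f(a,320,205,100,75),f(a,200,300,80,60)]),np.hstack([f(b,220,245,100,75),f(b,310,170,80,60)])]))
E
```

```text
(no output)
```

View pics/c1.png

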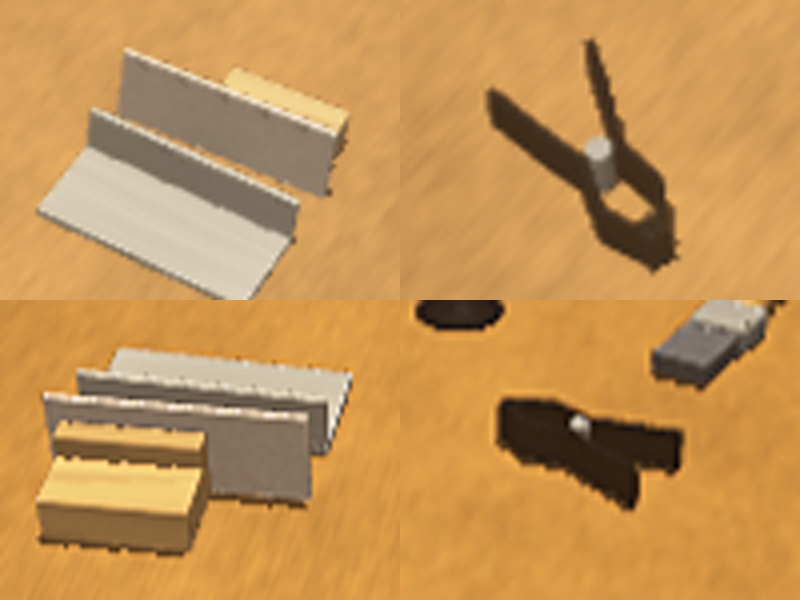

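```bash
python3 - <<'E'
from h import *
a=cam('scene');b=cam('side')
def S(n,c,uv,z): print(n,np.round(ray(c,uv,z)[:,:2],4).tolist())
S('panel top near,far sc',a,[(350.8,217),(403.7,238.2)],.06)
S('panel top near,far sd',b,[(297,348.7),(230.7,343.7)],.06)
S('leg top sc',a,[(342.7,232),(394.5,255.7)],.04)
S('leg top sd',b,[(301.7,345.5),(239.5,338)],.04)
S('flange sc',a,[(329.5,257.7),(382.5,279.7)],.006)
S('pin,h1,h2 sc',a,[(240,329)],.03);S('',a,[(218,318),(238,308)],.027)
S('pin,h1,h2,tip sd',b,[(346,194.4)],.03);S('',b,[(366.4,196.4),(357.4,204),(330,191)],.027)
S('cup gem brushtip orn',a,[(354,362),(330,331),(190,365),(229,423)],.005)
E
```

```text
panel top near,far sc [[0.5361, 0.1652], [0.6856, 0.1751]]
panel top near,far sd [[0.4849, 0.3626], [0.6066, 0.3754]]
leg top sc [[0.5377, 0.1238], [0.6877, 0.1264]]
leg top sd [[0.4832, 0.3371], [0.6043, 0.3428]]
flange sc [[0.5418, 0.0553], [0.6897, 0.0676]]
pin,h1,h2 sc [[0.4983, -0.259]]
 [[0.4364, -0.2616], [0.4569, -0.2136]]
pin,h1,h2,tip sd [[0.4945, -0.2591]]
 [[0.4339, -0.2638], [0.4541, -0.2152], [0.5462, -0.2759]]
cup gem brushtip orn [[0.7491, -0.1749], [0.6616, -0.1348], [0.4539, -0.3825], [0.6092, -0.4409]]
```

```bash
python3 - <<'E'
from h import *
a=cam('scene');b=cam('side')
def S(n,c,uv,z): print(n,np.round(ray(c,uv,z)[:,:2],4).tolist())
S('panel top near,far sd',b,[(297,273.7),(230.7,268.7)],.06)
S('panel bottom near sd',b,[(297.3,295.6)],0)
S('leg top sd',b,[(301.7,270.5),(239.5,263)],.04)
# overlay predicted grid points for straightedge hypothesis
E
```

```text
panel top near,far sd [[0.5369, 0.1595], [0.6866, 0.1714]]
panel bottom near sd [[0.5373, 0.165]]
leg top sd [[0.5359, 0.1234], [0.6857, 0.1249]]
```

The pale panel has its near edge at about (0.5365, 0.163) and yaw about 0.07 rad. The straightedge leg lies 38–47 mm off it. The clip's pin is at (0.497, -0.259) with jaws heading about -0.37 rad. I'll turn the tool first, then travel to above the straightedge.

{"name": "carry_out", "arguments": {"plan": [[[0,0,0],[-0.172,0,0],-1],[[0,0,0],[-0.172,0,0],-1],[[0,0,0],[-0.172,0,0],-1],[[0,0,0],[-0.172,0,0],-1],[[0,0,0],[-0.172,0,0],-1],[[0,0,0],[-0.172,0,0],-1],[[0,0,0],[-0.172,0,0],-1],[[0,0,0],[0,0,0],-1]]}}

```text
time_s: 1.1
ee_pos: [0.223, -0.4751, 0.2309]
tcp_rot: [0.517, 0.482, 0.518, -0.482]
wrist_force: [0.0, 0.2, -1.0]
opening: 0.0853
```

```bash
cat >> h.py <<'E'
def to(p,h=None):
    s=st();M=R.from_quat(np.roll(s['tcp_rot'],-1)).as_matrix();d=np.array(p)-s['ee_pos'];hd=np.arctan2(M[1,1],M[0,1])
    print('heading',round(hd,4),'tool shift',np.round(M.T@d,4),'turn x',None if h is None else round(hd-h,4))
E
python3 -c "
from h import *
to([.613,.088,.18],.075)"
```

```text
t 1.1 p [ 0.223  -0.4751  0.2309] R [[-0.0, 0.998, 0.07], [0.001, 0.07, -0.998], [-1.0, -0.0, -0.001]] F [ 0.   0.2 -1. ] op 0.0853
heading 0.0705 tool shift [ 0.0511  0.4287 -0.5342] turn x -0.0045
```

{"name": "carry_out", "arguments": {"plan": [[[0.0,0.033,-0.041],[0,0,0],-1],[[0.0,0.033,-0.041],[0,0,0],-1],[[0.0,0.033,-0.041],[0,0,0],-1],[[0.0,0.033,-0.041],[0,0,0],-1],[[0.0,0.033,-0.041],[0,0,0],-1],[[0.0,0.033,-0.041],[0,0,0],-1],[[0.0,0.033,-0.041],[0,0,0],-1],[[0.0,0.033,-0.041],[0,0,0],-1],[[0.01,0.033,-0.041],[0,0,0],-1],[[0.01,0.033,-0.041],[0,0,0],-1]]}}

```text
time_s: 2.35
ee_pos: [0.5235, -0.041, 0.211]
tcp_rot: [0.517, 0.483, 0.517, -0.483]
wrist_force: [0.6, -1.0, 1.4]
opening: 0.0852
```

{"name": "carry_out", "arguments": {"plan": [[[0.01,0.033,-0.041],[0,0,0],-1],[[0.01,0.033,-0.041],[0,0,0],-1],[[0.01,0.033,-0.041],[0,0,0],-1],[[0,0,0],[0,0,0],-1],[[0,0,0],[0,0,0],-1]]}}

```text
time_s: 2.98
ee_pos: [0.6124, 0.087, 0.181]
tcp_rot: [0.517, 0.482, 0.517, -0.483]
wrist_force: [1.4, -0.3, 0.7]
opening: 0.0848
```

```bash
python3 -c "
from h import *
c,im=snap('wrist','w1');to([.613,.088,.18],.075)
print(np.round(-c[1].T@c[2],3),c[0][0,0])"
```

```text
t 3.025 p [0.6125 0.0865 0.1816] R [[0.0, 0.998, 0.069], [-0.0, 0.069, -0.998], [-1.0, 0.0, 0.0]] F [0.4 0.4 0.5] op 0.0854
heading 0.0695 tool shift [ 0.0016  0.0006 -0.0015] turn x -0.0055
[0.607 0.167 0.323] 348.8862997778238
```

View pics/w1.png

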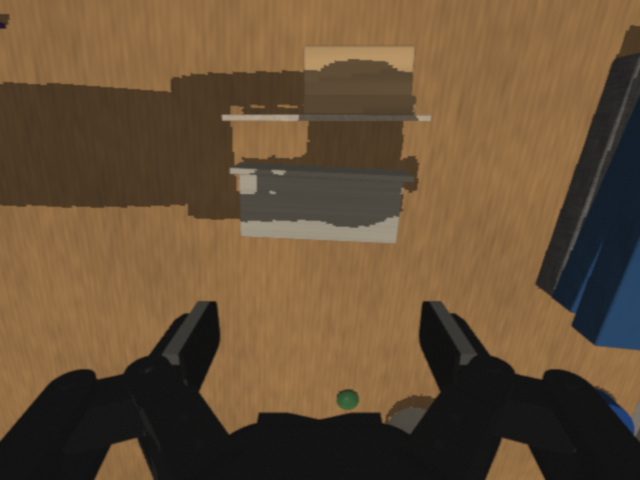

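Wrist view: the panel's top edge runs (222,117)–(430,118) and the leg's top edge (230,170)–(413,178). The fingertips are behind the leg, below it in the picture.

```bash
python3 -c "
from h import *
c=cam('wrist')
for uv,z in (([(222,117.5),(430.5,118.5)],.06),([(230.5,168.),(413.5,175)],.04),([(240,236),(396,242)],.006)):
    P=ray(c,uv,z);d=P[1]-P[0];print(np.round(P[:,:2],4).tolist(),np.hypot(*d[:2]),np.arctan2(d[1],d[0]))
to([.611,.093,.02],.073)"
```

```text
[[0.5377, 0.162], [0.6869, 0.172]] 0.14958080765329423 0.06670103810266285
[[0.5386, 0.1235], [0.6867, 0.1284]] 0.14813105103147264 0.033157460556260544
[[0.539, 0.054], [0.6894, 0.0586]] 0.15050601556407894 0.030357813472026506
t 3.025 p [0.6125 0.0865 0.1816] R [[0.0, 0.998, 0.069], [-0.0, 0.069, -0.998], [-1.0, 0.0, 0.0]] F [0.4 0.4 0.5] op 0.0854
heading 0.0695 tool shift [ 0.1616 -0.0011 -0.0067] turn x -0.0035
```

{"name": "carry_out", "arguments": {"plan": [[[0.04,0,0],[0,0,0],-1],[[0.04,0,0],[0,0,0],-1],[[0.04,0,0],[0,0,0],-1],[[0.025,0,0],[0,0,0],-1],[[0.012,0,0],[0,0,0],-1],[[0.008,0,0],[0,0,0],-1],[[0,0,0],[0,0,0],-1],[[0,0,0],[0,0,0],-1]]}}

```text
time_s: 4.03
ee_pos: [0.6133, 0.0872, 0.0175]
tcp_rot: [0.518, 0.482, 0.517, -0.481]
wrist_force: [-0.2, 0.3, 0.3]
opening: 0.0854
```

```bash
python3 -c "
from h import *
st()
c,im=snap('scene','s2');d,jm=snap('side','d2')
cv2.imwrite('pics/c2.png',np.hstack([cv2.resize(im[150:300,290:440],(400,400)),cv2.resize(jm[190:320,210:340],(400,400))]))
"
```

```text
t 4.025 p [0.6133 0.0872 0.0175] R [[0.002, 0.997, 0.072], [0.0, 0.072, -0.997], [-1.0, 0.002, 0.0]] F [-0.2  0.3  0.3] op 0.0854
```

View pics/c2.png

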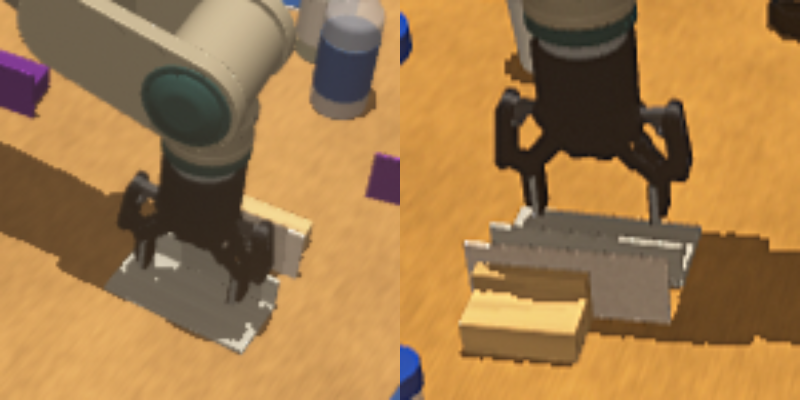

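The fingers are behind the leg, well above the flange. I'll lower slightly and push.

{"name": "carry_out", "arguments": {"plan": [[[0.005,0,0],[0,0,0],-1],[[0,0,-0.01],[0,0,0],-1],[[0,0,-0.008],[0,0,0],-1],[[0,0,-0.006],[0,0,0],-1],[[0,0,-0.006],[0,0,0],-1],[[0,0,-0.006],[0,0,0],-1],[[0,0,-0.006],[0,0,0],-1],[[0,0,-0.006],[0,0,0],-1],[[0,0,-0.004],[0,0,0],-1],[[0,0,0],[0,0,0],-1]]}}

```text
time_s: 5.38
ee_pos: [0.6088, 0.1396, 0.0113]
tcp_rot: [0.518, 0.482, 0.518, -0.481]
wrist_force: [-0.2, -0.1, -0.4]
opening: 0.0854
```

{"name": "carry_out", "arguments": {"plan": [[[0,0,-0.003],[0,0,0],-1],[[0,0,-0.003],[0,0,0],-1],[[0,0,-0.002],[0,0,0],-1],[[0,0,0],[0,0,0],-1]]}}

```text
time_s: 5.88
ee_pos: [0.6083, 0.1473, 0.0113]
tcp_rot: [0.518, 0.482, 0.518, -0.482]
wrist_force: [0.2, -0.4, -0.4]
opening: 0.0854
```

{"name": "carry_out", "arguments": {"plan": [[[0,0,-0.002],[0,0,0],-1],[[0,0,-0.001],[0,0,0],-1],[[0,0,0],[0,0,0],-1]]}}

```text
time_s: 6.25
ee_pos: [0.6081, 0.1501, 0.0113]
tcp_rot: [0.518, 0.482, 0.518, -0.482]
wrist_force: [-0.4, -0.2, -0.7]
opening: 0.0854
```

```bash
python3 -c "
from h import *
st()
c,im=snap('wrist','w3')
cv2.imwrite('pics/c3.png',cv2.resize(im[60:300,160:480],(800,600)))
"
```

```text
t 6.25 p [0.6081 0.1501 0.0113] R [[0.0, 0.997, 0.072], [0.0, 0.072, -0.997], [-1.0, 0.0, -0.0]] F [-0.4 -0.2 -0.7] op 0.0854
```

View pics/c3.png

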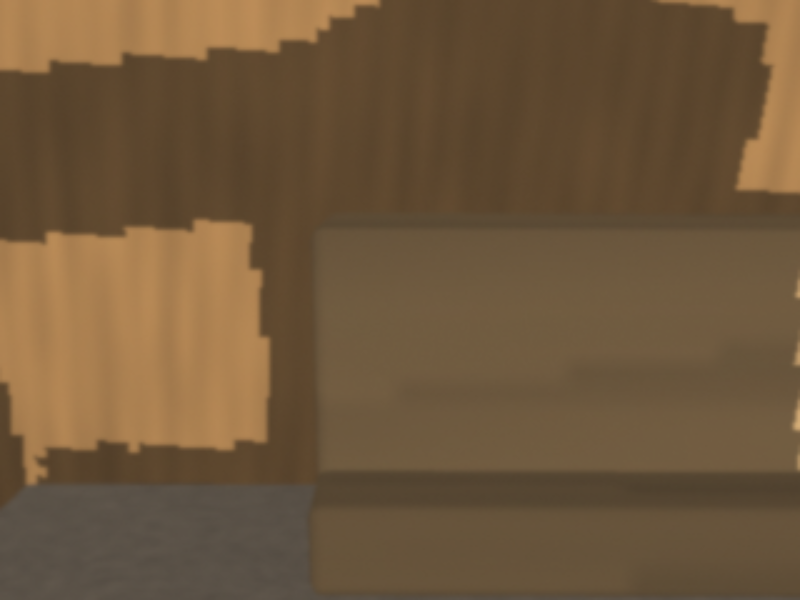

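No contact with the panel yet: the force is near zero and the view only shows the block and the panel top. I'll continue in small steps.

{"name": "carry_out", "arguments": {"plan": [[[0,0,-0.001],[0,0,0],-1],[[0,0,-0.001],[0,0,0],-1],[[0,0,0],[0,0,0],-1]]}}

```text
time_s: 6.68
ee_pos: [0.608, 0.1505, 0.0113]
tcp_rot: [0.518, 0.481, 0.517, -0.483]
wrist_force: [-1.0, -7.5, 2.3]
opening: 0.0854
```

{"name": "carry_out", "arguments": {"plan": [[[0,0,-0.001],[0,0,0],-1],[[0,0,-0.001],[0,0,0],-1],[[0,0,0],[0,0,0],-1]]}}

```text
time_s: 7.05
ee_pos: [0.608, 0.1506, 0.0114]
tcp_rot: [0.518, 0.481, 0.516, -0.484]
wrist_force: [-1.6, -14.8, 3.3]
opening: 0.085
```

```bash
python3 -c "
from h import *
st()
c,im=snap('scene','s4');d,jm=snap('side','d4')
cv2.imwrite('pics/c4.png',np.hstack([cv2.resize(im[180:300,310:430],(400,400),interpolation=2),cv2.resize(jm[230:320,220:310],(400,400),interpolation=2)]))
"
```

```text
t 7.05 p [0.608  0.1506 0.0114] R [[-0.0, 0.998, 0.069], [-0.005, 0.069, -0.998], [-1.0, -0.001, 0.005]] F [ -1.6 -14.8   3.3] op 0.085
```

View pics/c4.png

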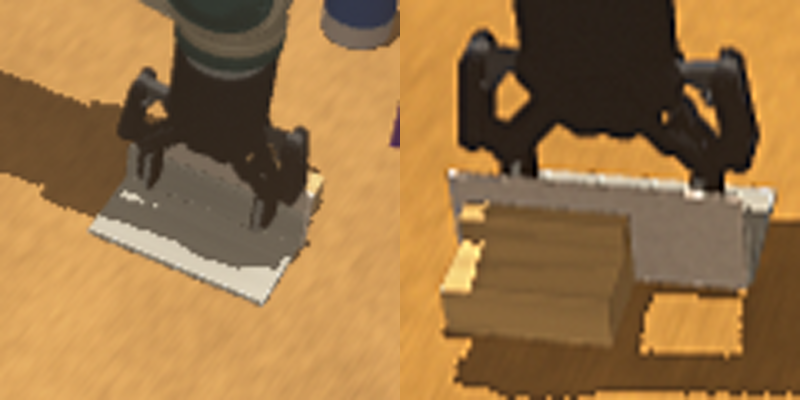

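Pushing stalls at 15 N with no further travel, so the leg is flush against the panel. I'll back off, raise, and check from above.

{"name": "carry_out", "arguments": {"plan": [[[0,0,0.004],[0,0,0],-1],[[0,0,0.006],[0,0,0],-1],[[0,0,0.014],[0,0,0],-1],[[-0.02,0,0.012],[0,0,0],-1],[[-0.05,0,0.012],[0,0,0],-1],[[-0.05,0,0.012],[0,0,0],-1],[[-0.05,0,0],[0,0,0],-1],[[0,0,0],[0,0,0],-1],[[0,0,0],[0,0,0],-1]]}}

```text
time_s: 8.28
ee_pos: [0.612, 0.0938, 0.1819]
tcp_rot: [0.518, 0.482, 0.517, -0.482]
wrist_force: [-0.9, 0.4, -0.5]
opening: 0.0851
```

```bash
python3 -c "
from h import *
st()
c,im=snap('wrist','w5');K,Rm,t=c;np.savez('pics/w5.npz',K=K,R=Rm,t=t)
cv2.imwrite('pics/c5.png',cv2.resize(im[60:300,160:480],(800,600),interpolation=2))
"
```

```text
t 8.275 p [0.612  0.0938 0.1819] R [[0.001, 0.997, 0.072], [0.0, 0.072, -0.997], [-1.0, 0.001, 0.0]] F [-0.9  0.4 -0.5] op 0.0851
```

View pics/c5.png

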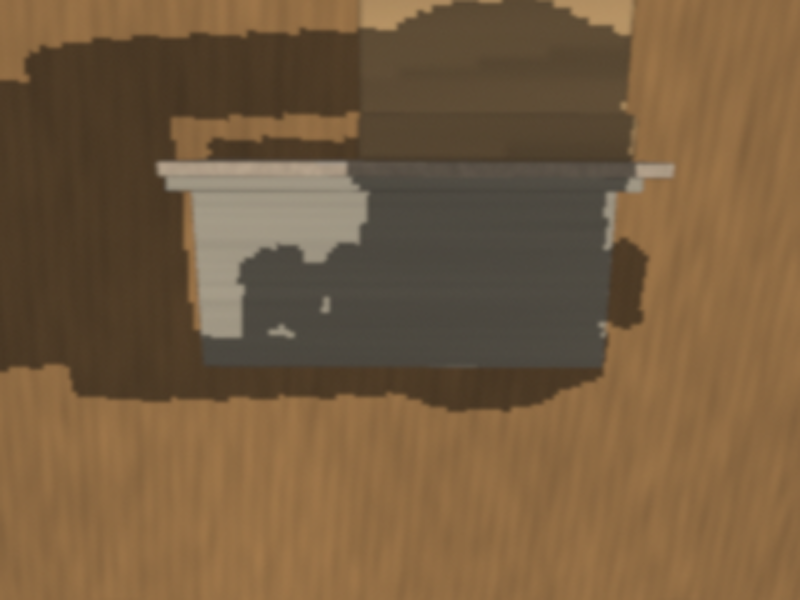

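It is flush: the panel top and leg top run parallel, with no gap and the near ends almost level. Next I'll refine the panel pose and plan the clip approach.

```bash
python3 -c "
from h import *
z=np.load('pics/w5.npz');c=(z['K'],z['R'],z['t'])
g=lambda u:[(160+x/2.5,60+y/2.5) for x,y in u]
for u,h in (([(157,168.5),(674,170.5)],.06),([(165,190.5),(638,191)],.04),([(204,366),(602,367)],.006)):
    P=ray(c,g(u),h);d=P[1]-P[0];print(np.round(P[:,:2],4).tolist(),np.hypot(*d[:2]),np.arctan2(d[1],d[0]))
to([.459,-.244,.2],1.20)"
```

```text
[[0.5376, 0.1624], [0.687, 0.1729]] 0.14980086725495323 0.06970511683319307
[[0.5348, 0.1552], [0.6829, 0.1659]] 0.14850712014871092 0.07236290298114291
[[0.5401, 0.0905], [0.6887, 0.1011]] 0.1490095896079909 0.07059008170606518
t 8.325 p [0.6117 0.0939 0.1807] R [[-0.001, 0.997, 0.072], [-0.0, 0.072, -0.997], [-1.0, -0.001, 0.0]] F [-0.1  1.   0.8] op 0.085
heading 0.0718 tool shift [-0.0191 -0.1765  0.326 ] turn x -1.1282
```

{"name": "carry_out", "arguments": {"plan": [[[0,-0.022,0.041],[0,0,0],-1],[[0,-0.022,0.041],[0,0,0],-1],[[0,-0.022,0.041],[0,0,0],-1],[[0,-0.022,0.041],[0,0,0],-1],[[0,-0.022,0.041],[0,0,0],-1],[[0,-0.022,0.041],[0,0,0],-1],[[0,-0.022,0.041],[0,0,0],-1],[[0,-0.022,0.039],[0,0,0],-1],[[0,0,0],[-0.16,0,0],-1],[[0,0,0],[-0.16,0,0],-1]]}}

```text
time_s: 9.57
ee_pos: [0.4591, -0.2439, 0.1798]
tcp_rot: [0.588, 0.392, 0.59, -0.392]
wrist_force: [0.1, -0.2, -0.4]
opening: 0.0854
```

{"name": "carry_out", "arguments": {"plan": [[[0,0,0],[-0.16,0,0],-1],[[0,0,0],[-0.16,0,0],-1],[[0,0,0],[-0.16,0,0],-1],[[0,0,0],[-0.16,0,0],-1],[[0,0,0],[-0.16,0,0],-1],[[0,0,0],[0,0,0],-1],[[0,0,0],[0,0,0],-1]]}}

```text
time_s: 10.45
ee_pos: [0.4597, -0.2435, 0.1806]
tcp_rot: [0.694, 0.134, 0.695, -0.134]
wrist_force: [-0.2, 0.3, 0.0]
opening: 0.0852
```

```bash
python3 -c "
from h import *
c,im=snap('wrist','w6');K,Rm,t=c;np.savez('pics/w6.npz',K=K,R=Rm,t=t)
to([.4594,-.2441,.006],1.19)
"
```

```text
t 10.5 p [ 0.4598 -0.2435  0.1808] R [[-0.001, 0.372, 0.928], [0.001, 0.928, -0.372], [-1.0, 0.0, -0.001]] F [ 0.3 -0.5  0.3] op 0.0854
heading 1.1895 tool shift [ 0.1748 -0.0007  0.    ] turn x -0.0005
```

View pics/w6.png

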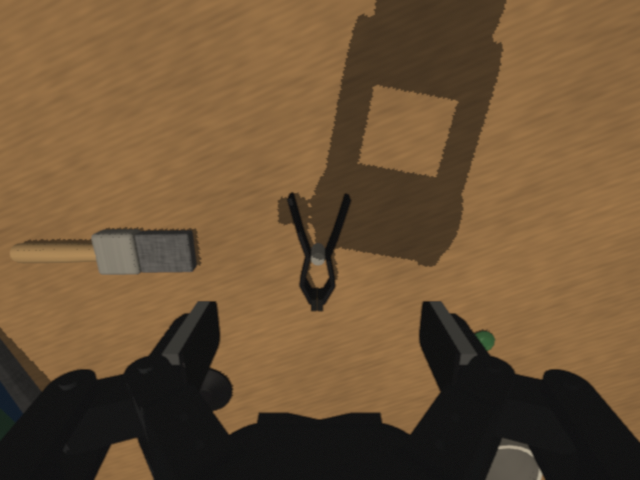

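Clip seen from above: handle ends at (291,195) and (349,195), pin at (317,252), jaw tip at (317,303). It is centred between the fingers and well aligned with the tool.

```bash
python3 -c "
from h import *
z=np.load('pics/w6.npz');c=(z['K'],z['R'],z['t'])
H=ray(c,[(291.5,196),(348.5,196)],.026);p=ray(c,[(317,251)],.029)[0];T=ray(c,[(317,294)],.028)[0]
m=H.mean(0);print(H,m,p,T);d=T-m;print('yaw',np.arctan2(d[1],d[0]),np.linalg.norm(p-m),np.linalg.norm(T-p))
u=d/np.linalg.norm(d);to(list((p-.040*u)[:2])+[.006],np.arctan2(d[1],d[0])+np.pi/2)
"
```

```text
[[ 0.43485184 -0.25989498  0.026     ]
 [ 0.45314177 -0.21411689  0.026     ]] [ 0.44399681 -0.23700593  0.026     ] [ 0.48919221 -0.25793934  0.029     ] [ 0.52981471 -0.27426404  0.028     ]
yaw -0.40959773129363125 0.04989821755360076 0.043791355520137146
t 10.5 p [ 0.4598 -0.2435  0.1808] R [[-0.001, 0.372, 0.928], [0.001, 0.928, -0.372], [-1.0, 0.0, -0.001]] F [ 0.3 -0.5  0.3] op 0.0854
heading 1.1895 tool shift [ 0.1748 -0.0013 -0.0072] turn x 0.0283
```

{"name": "carry_out", "arguments": {"plan": [[[0.04,0,-0.002],[0.01,0,0],-1],[[0.04,0,0],[0,0,0],-1],[[0.04,0,0],[0,0,0],-1],[[0.03,0,0],[0,0,0],-1],[[0.016,0,0],[0,0,0],-1],[[0.008,0,0],[0,0,0],-1],[[0,0,0],[0,0,0],-1],[[0,0,0],[0,0,0],-1]]}}

```text
time_s: 11.5
ee_pos: [0.4589, -0.2434, 0.0085]
tcp_rot: [0.695, 0.136, 0.693, -0.137]
wrist_force: [-0.3, -0.4, -0.5]
opening: 0.0854
```

{"name": "carry_out", "arguments": {"plan": [[[0,0,0],[0,0,0],-0.2],[[0,0,0],[0,0,0],0.0],[[0,0,0],[0,0,0],0.1],[[0,0,0],[0,0,0],0.2],[[0,0,0],[0,0,0],0.3],[[0,0,0],[0,0,0],0.36],[[0,0,0],[0,0,0],0.41],[[0,0,0],[0,0,0],0.41],[[0,0,0],[0,0,0],0.41],[[0,0,0],[0,0,0],0.41]], "force": 50}}

```text
time_s: 12.75
ee_pos: [0.4589, -0.2438, 0.009]
tcp_rot: [0.695, 0.136, 0.693, -0.137]
wrist_force: [-2.4, 0.1, 9.1]
opening: 0.0252
```

```bash
python3 -c "
from h import *
st()
c,im=snap('scene','s7');d,jm=snap('side','d7');w,wm=snap('wrist','w7')
cv2.imwrite('pics/c7.png',np.hstack([cv2.resize(im[280:370,190:280],(400,400),interpolation=2),cv2.resize(jm[150:240,300:390],(400,400),interpolation=2)]))
"
```

```text
t 12.75 p [ 0.4589 -0.2438  0.009 ] R [[0.002, 0.379, 0.925], [-0.002, 0.925, -0.379], [-1.0, -0.001, 0.003]] F [-2.4  0.1  9.1] op 0.0252
```

View pics/c7.png

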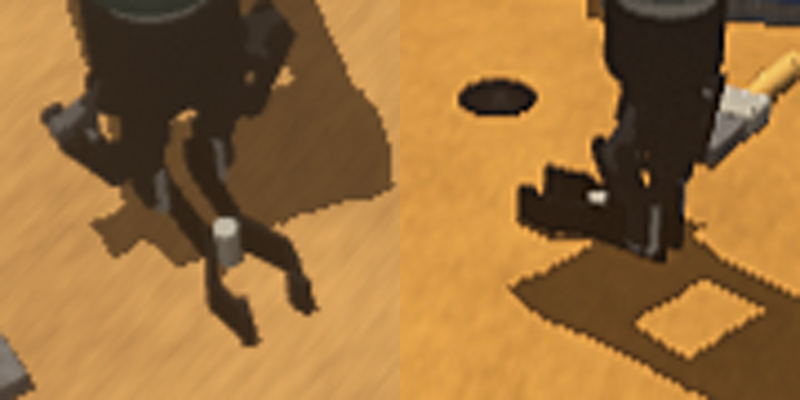

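The clip is gripped with its handles parallel and jaws gaping. I'll lift and turn it.

{"name": "carry_out", "arguments": {"plan": [[[-0.01,0,0],[0,0,0],0.41],[[-0.025,0,0],[0,0,0],0.41],[[-0.03,0,0],[0,0,0],0.41],[[0,0,0],[-0.153,0,0],0.41],[[0,0,0],[-0.153,0,0],0.41],[[0,0,0],[-0.153,0,0],0.41],[[0,0,0],[0,0,0],0.41],[[0,0,0],[0,0,0],0.41]]}}

```text
time_s: 13.9
ee_pos: [0.4581, -0.2429, 0.0724]
tcp_rot: [0.707, -0.024, 0.707, 0.024]
wrist_force: [-0.4, -0.2, -1.5]
opening: 0.0254
```

```bash
python3 -c "
from h import *
to([.4045,.1505,.07],1.641)"
```

```text
t 13.9 p [ 0.4581 -0.2429  0.0724] R [[0.0, -0.067, 0.998], [-0.0, 0.998, 0.067], [-1.0, -0.0, 0.0]] F [-0.4 -0.2 -1.5] op 0.0254
heading 1.6381 tool shift [ 0.0024  0.3961 -0.0271] turn x -0.0029
```

{"name": "carry_out", "arguments": {"plan": [[[0,0.02,-0.004],[0,0,0],0.41],[[0,0.05,-0.01],[0,0,0],0.41],[[0,0.05,-0.01],[0,0,0],0.41],[[0,0.055,-0.003],[0,0,0],0.41],[[0,0.055,0],[0,0,0],0.41],[[0,0.055,0],[0,0,0],0.41],[[0,0.05,0],[0,0,0],0.41],[[0,0.04,0],[0,0,0],0.41],[[0,0.021,0],[0,0,0],0.41],[[0,0,0],[0,0,0],0.41]]}}

```text
time_s: 15.15
ee_pos: [0.4032, 0.1512, 0.0723]
tcp_rot: [0.707, -0.025, 0.707, 0.025]
wrist_force: [-0.5, -0.5, -0.4]
opening: 0.0252
```

{"name": "carry_out", "arguments": {"plan": [[[0.025,0,0],[0,0,0],0.41],[[0.014,0,0],[0,0,0],0.41],[[0.006,0,0],[0,0,0],0.41],[[0,0,0],[0,0,0],0.41],[[0,0,0],[0,0,0],0.41]]}}

```text
time_s: 15.78
ee_pos: [0.404, 0.1502, 0.028]
tcp_rot: [0.707, -0.025, 0.706, 0.025]
wrist_force: [-0.6, -0.5, -1.3]
opening: 0.025
```

```bash
python3 -c "
from h import *
to([.4643,.1547,.025],1.641)
c,im=snap('scene','s8');d,jm=snap('side','d8')
cv2.imwrite('pics/c8.png',np.hstack([cv2.resize(im[180:280,280:380],(400,400),interpolation=2),cv2.resize(jm[220:320,270:370],(400,400),interpolation=2)]))
"
```

```text
t 15.775 p [0.404  0.1502 0.028 ] R [[0.001, -0.07, 0.998], [0.0, 0.998, 0.07], [-1.0, 0.0, 0.001]] F [-0.6 -0.5 -1.3] op 0.025
heading 1.6406 tool shift [0.003  0.0002 0.0605] turn x -0.0004
```

View pics/c8.png

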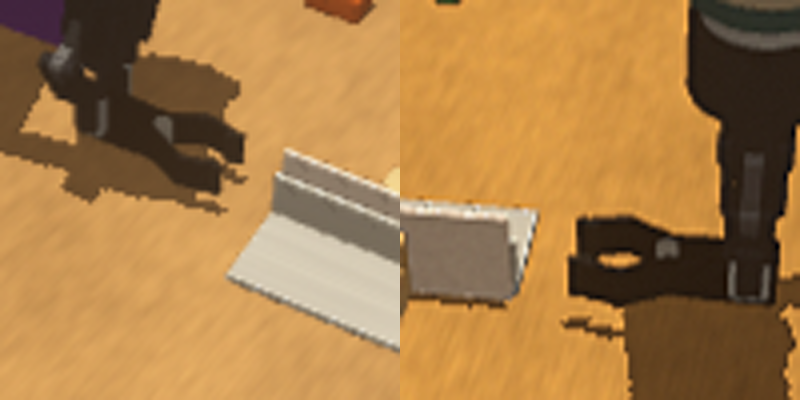

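```bash
python3 -c "
from h import *
a=cam('scene');b=cam('side');E=np.array([.5375,.1623]);u=np.array([np.cos(.07),np.sin(.07)]);n=np.array([-u[1],u[0]])
Pm=lambda c:c[0]@np.c_[c[1],c[2]]
def tri(p,q):
    X=cv2.triangulatePoints(Pm(a),Pm(b),np.array(p,float).reshape(2,1),np.array(q,float).reshape(2,1)).ravel();X=X[:3]/X[3]
    print(np.round(X,4),'panel from edge',np.round([(X[:2]-E)@u,(X[:2]-E)@n],4), proj(a,X)-p)
A=lambda x,y:(280+x/4,180+y/4);B=lambda x,y:(270+(x-400)/4,220+y/4)
tri(A(220,168),B(578,217)); tri(A(243,136),B(568,256)); tri(A(165,117),B(667,240))
tri(A(287,150),B(508,220)) # panel corner
"
```

```text
[0.504  0.1383 0.0459] panel from edge [-0.0351 -0.0216] [[-0.31323689 -0.08875995]]
[0.5016 0.172  0.0466] panel from edge [-0.0351  0.0122] [[-0.2017145  -0.05494067]]
[0.451  0.154  0.0511] panel from edge [-0.0869 -0.0022] [[-0.34201208 -0.11445487]]
[0.5378 0.1647 0.0599] panel from edge [0.0005 0.0024] [[-0.47198457 -0.11349359]]
```

Triangulation puts the jaw tips about 34 mm short of the edge, centred within about 2 mm of the pair's mid-plane, with the clip about 18 mm up. I'll advance 53 mm, with 1 mm sideways and 3 mm down.

{"name": "carry_out", "arguments": {"plan": [[[0.003,0.001,0],[0,0,0],0.41],[[0,0,0.012],[0,0,0],0.41],[[0,0,0.012],[0,0,0],0.41],[[0,0,0.01],[0,0,0],0.41],[[0,0,0.008],[0,0,0],0.41],[[0,0,0.006],[0,0,0],0.41],[[0,0,0.005],[0,0,0],0.41],[[0,0,0],[0,0,0],0.41],[[0,0,0],[0,0,0],0.41],[[0,0,0],[0,0,0],0.41]]}}

```text
time_s: 17.12
ee_pos: [0.4561, 0.1549, 0.0243]
tcp_rot: [0.707, -0.025, 0.707, 0.025]
wrist_force: [0.4, 0.6, -1.2]
opening: 0.0254
```

```bash
python3 -c "
from h import *
st()
c,im=snap('scene','s9');d,jm=snap('side','d9')
cv2.imwrite('pics/c9.png',np.hstack([cv2.resize(im[180:280,290:390],(400,400),interpolation=2),cv2.resize(jm[220:320,250:350],(400,400),interpolation=2)]))
"
```

```text
t 17.125 p [0.4561 0.1549 0.0243] R [[-0.0, -0.07, 0.998], [-0.0, 0.998, 0.07], [-1.0, -0.0, -0.0]] F [ 0.4  0.6 -1.2] op 0.0254
```

View pics/c9.png

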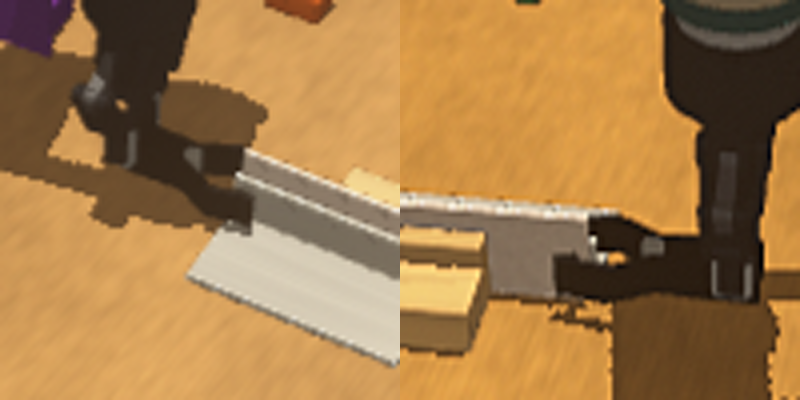

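The jaws straddle the panel edge and the straightedge end: in the crop the tips are at scene (252,195) and side (555,255). I'll check their depth, then hand in.

```bash
python3 -c "
from h import *
E=np.array([.5375,.1623]);u=np.array([np.cos(.07),np.sin(.07)]);n=np.array([-u[1],u[0]])
for c,uv in ((cam('scene'),(290+252/4,180+195/4)),(cam('side'),(250+155/4,220+255/4))):
    X=ray(c,[uv],.043)[0][:2];print('tip past edge, y:',np.round([(X-E)@u,(X-E)@n],4))
"
```

```text
tip past edge, y: [ 0.0166 -0.0171]
tip past edge, y: [0.0153 0.0132]
```

```bash
python3 -c "
from h import *
st();print(ctrl.job_done());st()"
```

```text
t 17.225 p [0.4562 0.155  0.0243] R [[0.0, -0.07, 0.998], [-0.0, 0.998, 0.07], [-1.0, -0.0, 0.0]] F [ 0.5 -1.1 -1.1] op 0.0256
the job is handed in; nothing more can be done
None
the job is handed in; nothing more can be done
```

The job is handed in, at 17.2 s of the 54 s allowed. Handing in gives no verdict, so the results below are from my own checks.

**Straightedge:** I pushed it with the open fingers until it stalled against the panel at about 15 N. The view from above then showed it flush, parallel to the panel, and with its near end about 3 mm off the panel's near edge.

**Clip:** It is held squeezed to a 25 mm opening, so the handles are about parallel and the jaws are open about 0.27 rad.
- **Position:** The jaw tips are about 16 mm past the panel's near edge and centred about 2 mm to the straightedge side of the panel's centre plane. That is close to the pair's mid-plane.
- **Height and angle:** It sits level, about 15 mm above the table, and within about 0.01 rad of the panel's line.
- **Contact:** I saw no sign of it touching the panel or straightedge; the wrist force stayed at noise level, about 1 N. That is too coarse to confirm the 0.3 N limit, but there should be about 8 mm of clearance on each side.

**Disagreement:** Before the last move, the jaw-tip depth from the cameras and from the arm's pose differed by about 5 mm. Either value is within the allowed range.

**Other objects:** I saw no contact with the other objects, but I did not measure their final positions.

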